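# Slide the tall glaze crate into its parking corner

## Task

Park the tall, heavy glaze crate in the inside corner of the two low battens screwed to the bench: push it along the bench, low near its base so that it slides and never tips, until it stands upright and square against both the long and the short batten. Only push it with the fingers, do not pick it up, and leave everything else on the bench where it is; finish with the robot clear of the crate.

Things in the scene. Friction and masses are not known exactly. Their poses are not given: they have to be found in the camera images.
- crate: Tall narrow wooden crate, dark corner posts, black jar lids showing in its top (fixed in it). 90 mm along x, 120 along y, 240 high; sides flat and upright down to the bench. Origin: centre of its underside; z up. Starts within 0.4 rad of parallel to the stop. 1.3 to 1.9 kg; sliding it takes 6 to 14 N; pushed higher than about 55 mm above the bench it may tip. Clear bench for 100 mm on its -x and -y sides.
- stop: Two fixed battens in an L, 22 mm wide, 35 high. Origin: inside corner at bench height. Long batten: inner face is the plane x = 0, from the corner 380 mm towards -y. Short batten: inner face is the plane y = 0, 150 mm towards -x. The crate starts clear of both, on the -x, -y side, with free bench between. Parked, the crate's origin is at x -45, y -60 mm in this frame, axes parallel to it.
- cup: Clear plastic cup, 90 mm across, 75 mm high, on the left of the bench. Bystander: leave alone. Origin at its underside centre.
- brush_pot: White pot of brushes, 76 mm across, brushes up to 205 mm high, beyond the long batten. Bystander: leave alone. Origin at its underside centre.
- jar_a: White glaze jar with black lid, 60 mm across, 85 mm high, beyond the long batten. Bystander: leave alone. Origin at its underside centre.
- jar_b: Amber glass jar, 60 mm across, 85 mm high, left of the short batten. Bystander: leave alone. Origin at its underside centre.
- roller: Upright black rubber roller, 44 mm across, 110 mm high, beyond the long batten. Bystander: leave alone. Origin at its underside centre.
- rib_knife: Palette knife, 170 mm long, lying on the left of the bench. Bystander: leave alone. Origin at its underside, x along it.
- wedge: Plywood block 90 x 50 x 30 mm at the near right. Bystander: leave alone. Origin at its underside centre.

How it is judged:
By the outcome, as a careful person would: the job done as asked, in the order asked, and still so for the second after the job is handed in, with the robot touching nothing.
It also fails if it takes over 64 s, if anything falls off the work surface, if the arm or the gripper's body presses on something with over 40 N, if the wrist force passes 120 N, or if a joint passes its speed limit or range.

## Robot

A 6-joint arm with a two-finger parallel gripper is mounted at the origin on the work surface. World frame = base frame: x ahead of the robot, y to its left, z up, the work surface at z = 0. Lengths are in mm, angles in rad, forces in N, time in s.
With the tool pointing down it reaches from about 350 to 775 mm from the base axis. Payload 7.3 kg.
Tool frame: the origin (TCP) lies on the front face of the gripper's body, between the roots of the fingers; the fingertips stand 66 mm ahead of it and the grasp point (between the pads) lies 47 mm ahead of it (bot.tcp_to_grasp is the z of the grasp point in the tool frame, in mm); z points along the fingers, y is the direction in which the jaws open and shut (so a half turn about z gives the same grasp; the last joint's range is limited). The gripper opens to 92 mm and grips with 3 to 60 N. Pads are 19 mm wide; open, the fingers measure 130 mm over their backs; the gripper's body (75 mm by 190 mm) begins 47 mm behind the grasp point.
Start: joints at [-1.415, 0.342, 1.524, -0, 1.275, -0.146], TCP at [156.072, -501.278, 292.241] pointing down, gripper open.
Joint ranges: [-2.53, 2.53], [-0.77, 2.02], [0.04, 2.7], [-1, 4.14], [0.28, 2.66], [-3.11, 3.11]. Speed limits (rad/s): [2.57, 2.57, 3.14, 3.14, 3.14, 3.14].

## Interface

Orientations are given as [roll, pitch, yaw] about the fixed x, y, z axes, in that order (R = Rz(yaw) Ry(pitch) Rx(roll)).
In Python, from plant import bot gives the robot as it stands.
- The arm moves only by the tool carry_out, never from a script. Its argument "deltas" is a list that holds one entry, the list of rows, each a list of 4 numbers: the shift along the tool's x, y, z in mm, then the turn about the tool's z in units of 5 degrees (1.0 is 5 degrees). A call has 1 to 20 rows; each row is the pose to reach, as a shift and turn from the pose commanded when the call began, along the tool's axes at that moment; what a row does not reach only later rows make up. A row lasts 1/10 s, in which the tool goes at most 50 mm and 8.59 degrees, less where a joint would pass 70% of its speed; a pose out of reach is approached as far as the arm can. A call with a gripper value outside its range is refused whole. "fingers" is the finger opening in mm, from 0 to 91.8, set as the call begins (left out, the last holds). The fingers move at their own pace and stop on an object; the grip force is fixed at half the most. Time passes only in rows, so rows that repeat a pose let the fingers close. It gives the time, the measured TCP pose, the force and the opening at its end, in the units of the state.
- bot.get_obs(): the state, without advancing time (a new reading comes with each control period).
- bot.capture(name): name is "side" or "top"; returns (picture, depth): 420x560x3 uint8, blue, green, red; 420x560 float32, mm along the optical axis (not along the pixel's ray), 0 where there is no reading.
- bot.camera_model(name): a dict with "K" (3x3 intrinsics, pixels), "camera_from_world" (4x4, takes a point from world to camera coordinates). Camera axes: x right, y down, z forward; pixel columns grow to the right and rows downward; lengths in mm; the calibration is good to about 2 mm. A picture is of the moment at which its call begins. camera_model takes no time and is no camera call.
- bot.close_job(): hands the job in, once; it reports no verdict.
The state is a dict: "time": time; "joint_positions": joint angles; "dq": joint speeds; "tau": joint torques, N m; "tool_pos": TCP position; "tcp_rot": TCP orientation; "contact_force": force on the tool from outside, world axes, zero at the start; "moment": the same for the moment, N m; "grip_width": finger opening in mm.
Only numpy, scipy, OpenCV 4.12 (cv2) and the standard library are available. Lean on these libraries where they do the work, as an engineer would, in place of code of your own. Each camera call takes 0.05 s, during which the arm holds its last target. There are 200 camera calls.

## Working session

There is one attempt and no reset: what is moved stays moved. The work goes in short steps, Python scripts to look and compute and a tool call to move; the robot and the scene stay as the last step left them, time stands still between calls to the robot, and variables do not carry over. Pictures are saved under pics/ and viewed, about 8 in all and at most 12, crops included, and the job is handed in when it is done.

Besides the shell and the picture viewer there is one more tool, called after "Call:" as name(argument=value, ...), one argument or row to a line, values as JSON. carry_out: Moves the arm, as the interface text tells. Its arguments: {"type":"object","properties":{"deltas":{"type":"array","items":{"type":"array","items":{"type":"array","items":{"type":"number"}}}},"fingers":{"type":"number"}},"required":["deltas"]}

```bash
mkdir -p pics; ls
python3 - <<'E'
from plant import bot
import cv2,numpy as np
o=bot.get_obs();print(o['tool_pos'],o['tcp_rot'],o['time'],o['grip_width'])
for n in("top","side"):
    p,d=bot.capture(n);cv2.imwrite(f"pics/{n}0.png",p);np.save(f"{n}0.npy",d)
    c=bot.camera_model(n);print(c)
E
```

```text
pics
[ 156.01528206 -500.95534708  291.55150407] [-3.14007141e+00 -2.48124204e-04  3.01760478e-01] 0.0 91.75461516942107
{'K': array([[395.93837129,   0.        , 280.74703539],
       [  0.        , 395.93837129, 212.69086866],
       [  0.        ,   0.        ,   1.        ]]), 'camera_from_world': array([[-1.47493638e-02, -9.99695517e-01, -1.97820294e-02,
         8.41960975e+00],
       [-9.91020928e-01,  1.72450797e-02, -1.32590071e-01,
         6.02470965e+02],
       [ 1.32890843e-01,  1.76487859e-02, -9.90973534e-01,
         1.13948582e+03],
       [ 0.00000000e+00,  0.00000000e+00,  0.00000000e+00,
         1.00000000e+00]])}
{'K': array([[433.3118546 ,   0.        , 273.95593951],
       [  0.        , 433.3118546 , 214.33193716],
       [  0.        ,   0.        ,   1.        ]]), 'camera_from_world': array([[-8.43615237e-01, -5.36943098e-01,  2.33274218e-03,
         4.94367308e+02],
       [-3.53077541e-01,  5.51452292e-01, -7.55801971e-01,
         2.43614568e+02],
       [ 4.04536256e-01, -6.38429698e-01, -6.54796104e-01,
         1.11576218e+03],
       [ 0.00000000e+00,  0.00000000e+00,  0.00000000e+00,
         1.00000000e+00]])}
```

View pics/top0.png

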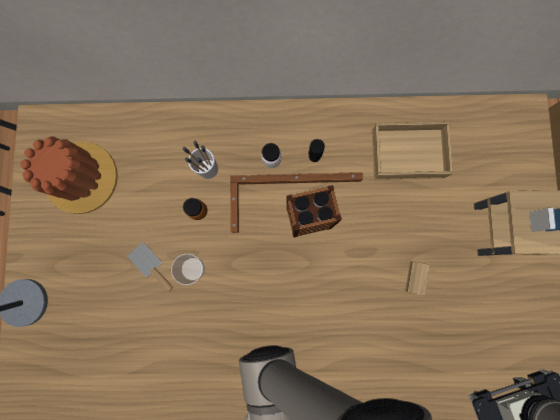

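View pics/side0.png

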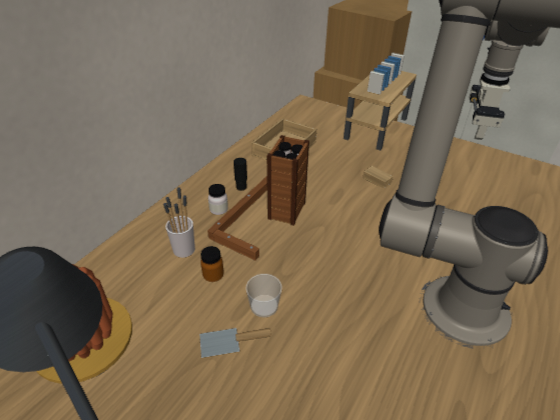

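The top view shows the L battens, with the inside corner at about px (238,184) and the long arm running right to (362,178). The crate top is at about (314,208), turned slightly, with the jars and pot beyond. The side view confirms it stands upright with bench free between. Next I fit both from depth.

```bash
cat > h.py <<'E'
import numpy as np,cv2
from plant import bot
def cloud(n,d):
    c=bot.camera_model(n);K=c['K'];T=c['camera_from_world']
    v,u=np.mgrid[:d.shape[0],:d.shape[1]]
    P=np.stack([(u-K[0,2])/K[0,0]*d,(v-K[1,2])/K[1,1]*d,d],-1)
    W=(P-T[:3,3])@T[:3,:3]; W[d<=0]=np.nan
    return W
def crate(n,d,box=(380,800,-260,150)):
    W=cloud(n,d).reshape(-1,3);x0,x1,y0,y1=box
    m=(W[:,0]>x0)&(W[:,0]<x1)&(W[:,1]>y0)&(W[:,1]<y1)
    return W[m]
E
python3 - <<'E'
from h import *
for n in("top","side"):
    W=crate(n,np.load(n+"0.npy"))
    print(n,"bench z",np.median(W[abs(W[:,2])<15][:,2]))
    t=W[(W[:,2]>225)&(W[:,2]<260)].astype(np.float32)
    print("top z",np.percentile(t[:,2],[5,50,95]),len(t))
    print(cv2.minAreaRect(t[:,:2]))
    b=W[(W[:,2]>28)&(W[:,2]<42)]
    # print batten cells
    for a,bx in (("long",(b[:,0]>600)),("all",b[:,0]>0)):
        q=b[bx]
        print(a,len(q),np.percentile(q[:,0],[1,50,99]),np.percentile(q[:,1],[1,50,99]))
    im=np.zeros((420,410),np.uint8)
    im[(799-b[:,0]).astype(int),(149-b[:,1]).astype(int)]=255
    t2=W[W[:,2]>200]; im[(799-t2[:,0]).astype(int),(149-t2[:,1]).astype(int)]=120
    cv2.imwrite(f"pics/b_{n}.png",im)
a,b=[cv2.imread(f"pics/b_{n}.png",0) for n in("top","side")]
cv2.imwrite("pics/b.png",cv2.dilate(np.hstack([a,b]),np.ones((2,2)))[:, :800])
E
```

```text
top bench z -0.12860252771814773
top z [227.32932739 232.01376343 240.54158936] 1273Traceback (most recent call last):
  File "<stdin>", line 7, in <module>
cv2.error: OpenCV(4.12.0) /io/opencv/modules/imgproc/src/convhull.cpp:143: error: (-215:Assertion failed) total >= 0 && (depth == CV_32F || depth == CV_32S) in function 'convexHull'
```

Run:
```python
from h import *
ims=[]
for n in("top","side"):
    W=crate(n,np.load(n+"0.npy"))
    t=W[(W[:,2]>222)&(W[:,2]<260)].astype(np.float32)
    print(n,np.percentile(t[:,2],[5,50,95]),len(t),cv2.minAreaRect(t[:,:2].copy()))
    b=W[(W[:,2]>28)&(W[:,2]<42)]
    im=np.zeros((420,410),np.uint8)
    im[(799-b[:,0]).astype(int),(149-b[:,1]).astype(int)]=255
    t2=W[W[:,2]>200]; im[(799-t2[:,0]).astype(int),(149-t2[:,1]).astype(int)]=120
    ims.append(im)
cv2.imwrite("pics/b.png",cv2.dilate(np.hstack(ims),np.ones((2,2)))[:, :800])
```

```text
top [226.87698059 231.88999939 240.52783813] 1297 ((588.5419311523438, -85.16648864746094), (90.2682113647461, 119.84638214111328), 12.026777267456055)
side [224.287323   232.11563873 240.85257492] 850 ((591.3569946289062, -81.2098388671875), (91.53305053710938, 127.72196960449219), 11.82381534576416)
```

View pics/b.png

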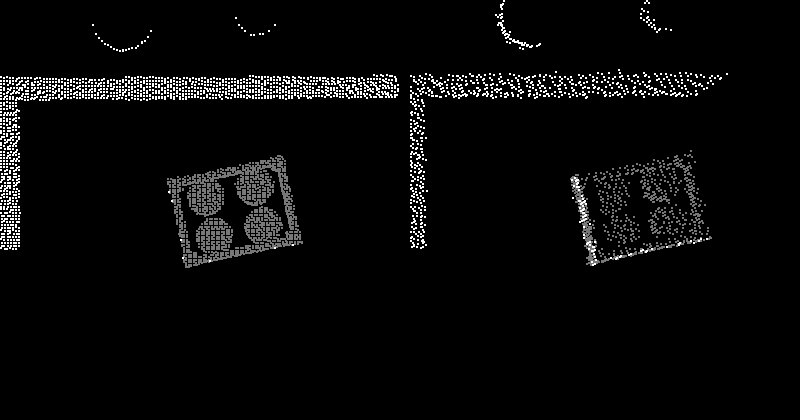

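The map shows both battens and the crate clearly, with the crate turned about +12° and free space between it and the battens. Now I fit the batten inner faces.

```bash
cat >> h.py <<'E'
def edges(W):
    """inner faces of battens from top surfaces: long x=a*y+b, short y=c*x+d"""
    b=W[(W[:,2]>30)&(W[:,2]<40)]
    L=b[(b[:,0]>685)&(b[:,0]<735)&(b[:,1]<120)]; S=b[(b[:,0]<680)&(b[:,0]>555)&(b[:,1]>115)]
    r=[]
    for P,i,f,sg in((L,0,1,1),(S,1,0,1)):
        k=(P[:,f]//8).astype(int); q=np.array([[P[k==j][:,f].mean(),P[k==j][:,i].min()] for j in set(k) if (k==j).sum()>8])
        c=np.polyfit(q[:,0],q[:,1],1); e=q[:,1]-np.polyval(c,q[:,0]); g=abs(e)<2
        r.append(np.polyfit(q[g,0],q[g,1],1))
    return r
def fit(n,d):
    W=crate(n,d,(380,800,-300,200)); t=W[(W[:,2]>222)&(W[:,2]<260)].astype(np.float32)
    return edges(W),cv2.minAreaRect(t[:,:2].copy())
E
python3 - <<'E'
from h import *
for n in("top","side"):
    d=np.load(n+"0.npy"); W=crate(n,d,(380,800,-300,200))
    print(n,*edges(W))
    b=W[(W[:,2]>30)&(W[:,2]<40)]
    L=b[(b[:,0]>685)&(b[:,0]<735)&(b[:,1]<120)];S=b[(b[:,0]<680)&(b[:,0]>540)&(b[:,1]>115)]
    print("L x",np.percentile(L[:,0],[1,99]),np.percentile(L[:,1],[0,100]),"S y",np.percentile(S[:,1],[1,99]),S[:,0].min())
    print("crate corners",cv2.boxPoints(fit(n,d)[1]).round(0).tolist())
    # crate sides low
    s=W[(W[:,2]>45)&(W[:,2]<215)&(W[:,0]<680)&(W[:,0]>500)&(W[:,1]<60)].astype(np.float32)
    print("all sides rect",cv2.minAreaRect(s[:,:2].copy()))
E
```

```text
top [-5.64889821e-03  7.01127211e+02] [1.51850859e-02 1.21849302e+02]
L x [700.31925479 723.49546902] [-298.56840254  118.43532238] S y [130.26116595 151.67713114] 550.624223968104
crate corners [[532.0, -36.0], [557.0, -153.0], [645.0, -134.0], [620.0, -17.0]]
all sides rect ((587.7989501953125, -84.41081237792969), (89.26712799072266, 118.35275268554688), 12.033148765563965)
side [-7.08714374e-03  7.03349476e+02] [4.86091927e-04 1.34664997e+02]
L x [701.89646037 726.44306961] [-167.39047111  119.26635037] S y [133.70836757 157.59141618] 551.5594169873216
crate corners [[533.0, -28.0], [560.0, -153.0], [649.0, -134.0], [623.0, -9.0]]
all sides rect ((592.1334228515625, -80.38249206542969), (93.18806457519531, 126.16890716552734), 11.82817554473877)
```

Run:
```python
from h import *
p=cv2.imread("pics/side0.png")[40:150,440:560]
cv2.imwrite("pics/grip.png",cv2.resize(p,None,fx=5,fy=5,interpolation=cv2.INTER_CUBIC))
o=bot.get_obs();R=cv2.Rodrigues(np.zeros(3))[0]
from scipy.spatial.transform import Rotation as Ro
R=Ro.from_euler('xyz',o['tcp_rot']).as_matrix()
for n in("side","top"):
    W=cloud(n,np.load(n+"0.npy")).reshape(-1,3); L=(W-o['tool_pos'])@R
    for a,b in((-60,-30),(-30,-5),(-5,10),(10,40),(40,70)):
        q=L[(L[:,2]>a)&(L[:,2]<b)&(abs(L[:,0])<150)&(abs(L[:,1])<150)]
        if len(q):print(n,a,b,len(q),"x",q[:,0].min().round(),q[:,0].max().round(),"y",q[:,1].min().round(),q[:,1].max().round())
print(R.round(3))
```

```text
side -60 -30 508 x -33.0 41.0 y -102.0 94.0
side -30 -5 332 x -33.0 41.0 y -100.0 92.0
side -5 10 43 x -33.0 41.0 y -90.0 80.0
side 10 40 85 x -8.0 16.0 y -72.0 -50.0
side 40 70 48 x -7.0 15.0 y -68.0 52.0
top -60 -30 1285 x -17.0 37.0 y -97.0 94.0
top -30 -5 627 x -16.0 37.0 y -94.0 93.0
top -5 10 29 x -21.0 35.0 y -88.0 82.0
top 10 40 33 x -5.0 11.0 y 44.0 61.0
top 40 70 58 x -11.0 11.0 y -60.0 61.0
[[ 0.955  0.297 -0.   ]
 [ 0.297 -0.955  0.001]
 [ 0.    -0.001 -1.   ]]
```

View pics/grip.png

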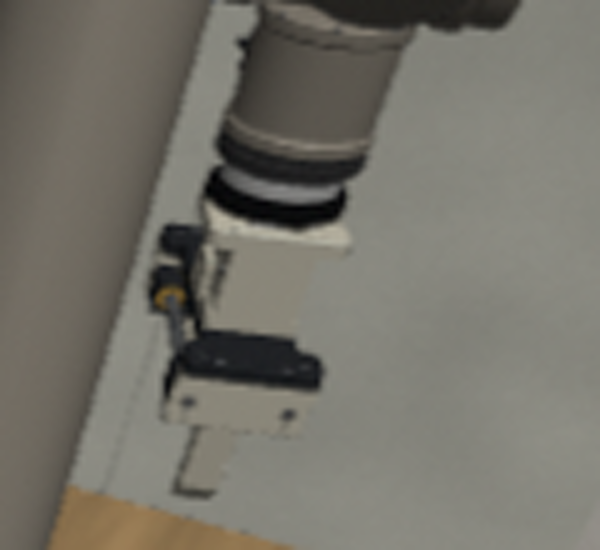

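The gripper body (±37 × ±95 mm) overhangs the fingers by about 28 mm on every side. With the tool vertical, the body would touch this tall crate before the fingers do, so I need a tilt. The rows don't command one directly, so I'll go to free space and test how the arm behaves at the edge of its reach.

Call:
carry_out(
  deltas=[
    [[40,-13,-5,0],[80,-26,-10,0],[120,-39,-20,0],[160,-52,-20,0],[200,-65,-20,0],[240,-78,-20,0],[280,-91,-20,0],[320,-104,-20,0],[360,-117,-20,0],[393,-127,-20,0],[393,-127,-20,0]],
  ],
)

```text
time: 1.2
tool_pos: [496.1, -260.5, 311.5]
tcp_rot: [-3.14, -0.001, 0.306]
contact_force: [-0.9, -0.7, 0.0]
grip_width: 91.5
```

Call:
carry_out(
  deltas=[
    [[30,30,0,0],[60,60,0,0],[90,90,0,0],[120,120,0,0],[150,150,0,0],[180,180,0,0],[200,200,0,0],[200,200,0,0],[200,200,0,0],[200,200,0,0]],
  ],
)

```text
time: 2.2
tool_pos: [729.9, -388.3, 305.6]
tcp_rot: [3.132, -0.009, 0.301]
contact_force: [-0.4, -0.3, 1.6]
grip_width: 91.6
```

```bash
python3 -c "
from plant import bot
o=bot.get_obs()
for k in('time','joint_positions','tool_pos','tcp_rot','contact_force'):print(k,o[k])"
```

```text
time 2.2
joint_positions [-5.81686708e-01  1.11409106e+00  3.75011692e-02  9.86594930e-04
  1.97715682e+00  6.88381539e-01]
tool_pos [ 729.93534475 -388.28007808  305.60705444]
tcp_rot [ 3.13224599 -0.00885534  0.30116525]
contact_force [-0.35162629 -0.33686335  1.56766302]
```

Call:
carry_out(
  deltas=[
    [[-20,-20,0,0],[-50,-50,0,0],[-80,-80,0,0],[-100,-100,0,0],[-100,-100,0,0],[-100,-100,0,0]],
  ],
)

```text
time: 2.8
tool_pos: [602.9, -320.7, 309.1]
tcp_rot: [3.128, -0.012, 0.302]
contact_force: [1.1, -0.2, 1.7]
grip_width: 92.1
```

```bash
python3 -c "
from plant import bot
o=bot.get_obs()
for k in('time','joint_positions','tool_pos','tcp_rot','contact_force'):print(k,o[k])"
```

```text
time 2.8
joint_positions [-6.01365164e-01  6.29481252e-01  1.00457501e+00  1.18215942e-03
  1.48900015e+00  6.67674200e-01]
tool_pos [ 602.93859411 -320.6860425   309.13629142]
tcp_rot [ 3.12776667 -0.012403    0.30175704]
contact_force [ 1.10598587 -0.175703    1.74194159]
```

The tilt persists: the commanded pose follows the one the arm reached. So I can lean the tool by pressing against reach limits. I'll fit a planar arm model to find where the wrist-pitch limit forces a useful lean.

```bash
cat > arm.py <<'E'
import numpy as np
from scipy.optimize import least_squares
D=[(.342,1.524,1.275,525.0,292.2),(.62948,1.00458,1.489,np.hypot(602.9,320.7),309.1),(1.11409,.0375,1.97716,np.hypot(729.9,388.3),305.6)]
def fk(p,a,b,c):
    L1,L2,o,L3,h,r0=p;s=a+b;t=s+c
    return r0+L1*np.sin(a)+L2*np.sin(s)+o*np.cos(s)+L3*np.sin(t),h+L1*np.cos(a)+L2*np.cos(s)-o*np.sin(s)+L3*np.cos(t)
def res(p): return np.concatenate([np.subtract(fk(p,*d[:3]),d[3:]) for d in D]+[np.subtract(p,[420,400,0,250,250,0])*.005])
P=least_squares(res,[420,400,0,250,250,0]).x
E
python3 - <<'E'
from arm import *
print(P.round(0),res(P)[:6].round(1))
for c,lab in((.28,'lo'),(2.66,'hi')):
    for b in (.1,.3,.45,1.5,1.8,2.1,2.4,2.65):
        a=np.pi-c-b
        if -.77<a<2.02: print(lab,b,round(a,2),np.round(fk(P,a,b,c)))
E
```

```text
[502. 377.  47. 252. 225.  10.] [-0.   0.1  0.1 -0.1 -0.   0. ]
lo 1.5 1.36 [ 560. -297.]
lo 1.8 1.06 [ 507. -157.]
lo 2.1 0.76 [415. -38.]
lo 2.4 0.46 [292.  48.]
lo 2.65 0.21 [174.  90.]
hi 0.1 0.38 [413. 752.]
hi 0.3 0.18 [316. 780.]
hi 0.45 0.03 [241. 788.]
```

Call:
carry_out(
  deltas=[
    [[0,0,-40,0],[0,0,-80,0.5],[0,-20,-120,1],[-10,-45,-160,1.5],[-25,-75,-195,2],[-40,-105,-230,2.5],[-55,-140,-265,3],[-70,-175,-300,3.46],[-85,-215,-325,3.46],[-100,-255,-350,3.46],[-115,-295,-370,3.46],[-130,-335,-390,3.46],[-146,-382,-390,3.46],[-146,-382,-390,3.46]],
    [[0,0,0,0]],
  ],
)

```text
invalid input at $.deltas: expected 1 entry
```

Call:
carry_out(
  deltas=[
    [[0,0,-40,0],[0,0,-80,0.5],[0,-20,-120,1],[-10,-45,-160,1.5],[-25,-75,-195,2],[-40,-105,-230,2.5],[-55,-140,-265,3],[-70,-175,-300,3.46],[-85,-215,-325,3.46],[-100,-255,-350,3.46],[-115,-295,-370,3.46],[-130,-335,-390,3.46],[-146,-382,-390,3.46],[-146,-382,-390,3.46]],
  ],
)

```text
time: 4.2
tool_pos: [342.8, 5.4, 694.6]
tcp_rot: [3.133, -0.025, 0.005]
contact_force: [-0.4, -0.4, -0.4]
grip_width: 91.9
```

```bash
cat > st.py <<'E'
from plant import bot
import numpy as np
from scipy.spatial.transform import Rotation as Ro
o=bot.get_obs();R=Ro.from_euler('xyz',o['tcp_rot']).as_matrix()
print(round(o['time'],2),'q',np.round(o['joint_positions'],3),'pos',np.round(o['tool_pos'],1),'F',np.round(o['contact_force'],1))
print(R.round(3))
E
python3 st.py
```

```text
4.2 q [-0.207  0.027  0.815 -0.004  2.274  1.357] pos [342.8   5.4 694.6] F [-0.4 -0.4 -0.4]
[[ 1.     0.004  0.025]
 [ 0.005 -1.    -0.008]
 [ 0.025  0.008 -1.   ]]
```

Call:
carry_out(
  deltas=[
    [[0,-40,-30,0],[0,-75,-60,0],[0,-75,-100,0],[0,-75,-140,0],[0,-75,-180,0],[0,-75,-220,0],[0,-75,-260,0],[0,-75,-300,0],[0,-75,-340,0],[0,-75,-380,0]],
  ],
)

```text
time: 5.2
tool_pos: [388.4, 90.3, 776.0]
tcp_rot: [3.135, -0.085, -0.0]
contact_force: [-0.1, -0.4, 0.4]
grip_width: 91.8
```

```bash
python3 st.py
```

```text
5.2 q [ 0.042  0.363  0.036 -0.021  2.657  1.594] pos [388.4  90.3 776. ] F [-0.1 -0.4  0.4]
[[ 0.996 -0.001  0.085]
 [-0.    -1.    -0.006]
 [ 0.085  0.006 -0.996]]
```

Call:
carry_out(
  deltas=[
    [[-40,0,-30,0],[-80,0,-60,0],[-120,0,-85,0],[-160,0,-105,0],[-205,0,-120,0],[-250,0,-135,0],[-295,0,-145,0],[-340,0,-150,0],[-385,0,-152,0],[-434,0,-152,0],[-434,0,-152,0],[-434,0,-152,0]],
  ],
)

```text
time: 6.4
tool_pos: [282.6, 211.0, 804.7]
tcp_rot: [-3.129, -0.17, 0.0]
contact_force: [-0.0, -0.9, 0.0]
grip_width: 92.0
```

```bash
python3 st.py
```

```text
6.4 q [ 0.47   0.287  0.036 -0.14   2.657  1.91 ] pos [282.6 211.  804.7] F [-0.  -0.9  0. ]
[[ 0.986  0.003  0.169]
 [ 0.    -1.     0.013]
 [ 0.169 -0.013 -0.985]]
```

Call:
carry_out(
  deltas=[
    [[0,40,-20,0],[5,80,-40,0],[10,110,-60,0],[15,133,-90,0],[20,133,-120,0],[27,133,-155,0],[33,133,-194,0],[33,133,-194,0]],
  ],
)

```text
time: 7.2
tool_pos: [305.7, 88.3, 826.5]
tcp_rot: [-3.129, -0.229, 0.001]
contact_force: [-0.1, 0.1, -1.5]
grip_width: 91.9
```

```bash
python3 st.py
```

```text
7.2 q [0.034 0.22  0.036 0.011 2.657 1.614] pos [305.7  88.3 826.5] F [-0.1  0.1 -1.5]
[[ 0.974  0.003  0.227]
 [ 0.    -1.     0.013]
 [ 0.227 -0.013 -0.974]]
```

Call:
carry_out(
  deltas=[
    [[-15,10,-40,0],[-30,10,-80,0],[-45,10,-120,0],[-60,10,-165,0],[-75,10,-210,0],[-89,10,-250,0],[-89,10,-278,0],[-89,10,-278,0]],
  ],
)

```text
time: 8.0
tool_pos: [250.7, 110.0, 846.5]
tcp_rot: [-3.129, -0.299, -0.001]
contact_force: [-1.4, -0.8, 0.5]
grip_width: 91.9
```

Call:
carry_out(
  deltas=[
    [[-15,10,-40,0],[-30,10,-80,0],[-45,10,-120,0],[-60,10,-165,0],[-75,10,-210,0],[-89,10,-250,0],[-89,10,-278,0],[-89,10,-278,0]],
  ],
)

```text
time: 8.8
tool_pos: [168.7, 141.7, 862.7]
tcp_rot: [-3.126, -0.372, -0.002]
contact_force: [0.6, 0.1, 0.6]
grip_width: 91.8
```

```bash
python3 st.py
```

```text
8.8 q [ 0.558  0.089  0.036 -0.397  2.657  1.743] pos [168.7 141.7 862.7] F [0.6 0.1 0.6]
[[ 0.932  0.003  0.363]
 [-0.002 -1.     0.014]
 [ 0.363 -0.014 -0.932]]
```

Call:
carry_out(
  deltas=[
    [[0,35,0,0],[0,67,-20,0],[20,67,-50,0],[40,67,-90,0],[65,67,-130,0],[91,67,-180,0],[91,67,-180,0]],
  ],
)

```text
time: 9.5
tool_pos: [191.9, 85.7, 871.4]
tcp_rot: [-3.128, -0.406, -0.002]
contact_force: [-0.6, 0.5, 0.1]
grip_width: 91.5
```

Call:
carry_out(
  deltas=[
    [[10,5,-40,0],[20,5,-80,0],[35,5,-120,0],[50,5,-160,0],[65,5,-200,0],[80,5,-240,0],[80,5,-240,0]],
  ],
)

```text
time: 10.2
tool_pos: [173.3, 82.9, 877.0]
tcp_rot: [-3.128, -0.436, -0.003]
contact_force: [-0.6, 0.6, 0.5]
grip_width: 92.3
```

```bash
python3 st.py
```

```text
10.2 q [ 0.049  0.011  0.037 -0.018  2.657  1.602] pos [173.3  82.9 877. ] F [-0.6  0.6  0.5]
[[ 0.906  0.003  0.422]
 [-0.003 -1.     0.012]
 [ 0.422 -0.012 -0.906]]
```

Call:
carry_out(
  deltas=[
    [[-20,3,-40,0],[-40,3,-80,0],[-60,3,-120,0],[-75,3,-160,0],[-90,3,-200,0],[-100,3,-250,0],[-100,3,-300,0],[-100,3,-350,0],[-100,3,-400,0]],
  ],
)

```text
time: 11.1
tool_pos: [67.6, 75.5, 883.8]
tcp_rot: [-3.115, -0.478, -0.009]
contact_force: [0.8, 0.1, -0.4]
grip_width: 91.7
```

Call:
carry_out(
  deltas=[
    [[10,5,-40,0],[20,5,-80,0],[35,5,-120,0],[50,5,-160,0],[65,5,-200,0],[80,5,-240,0],[80,5,-280,0],[80,5,-320,0]],
  ],
)

```text
time: 11.9
tool_pos: [57.2, 50.0, 887.2]
tcp_rot: [-3.108, -0.5, -0.005]
contact_force: [0.4, -0.8, 0.5]
grip_width: 91.7
```

```bash
python3 st.py
```

```text
11.9 q [ 1.017 -0.066  0.037 -0.996  2.657  1.582] pos [ 57.2  50.  887.2] F [ 0.4 -0.8  0.5]
[[ 0.878  0.011  0.479]
 [-0.004 -1.     0.031]
 [ 0.479 -0.029 -0.877]]
```

Call:
carry_out(
  deltas=[
    [[15,-2,18,0],[34,-4,42,0],[51,-6,62,0],[68,-8,83,0],[85,-10,104,0],[103,-12,125,0],[120,-14,146,0],[137,-16,167,0],[154,-18,187,0],[171,-20,208,0],[171,-20,208,0],[171,-20,208,0]],
  ],
  fingers=60,
)

```text
time: 13.1
tool_pos: [311.4, 75.6, 783.0]
tcp_rot: [-3.107, -0.489, -0.005]
contact_force: [-0.0, 0.2, 0.2]
grip_width: 60.4
```

```bash
python3 st.py
```

```text
13.1 q [-0.047 -0.137  0.759  0.06   2.032  1.561] pos [311.4  75.6 783. ] F [-0.   0.2  0.2]
[[ 0.883  0.011  0.469]
 [-0.005 -0.999  0.032]
 [ 0.47  -0.03  -0.882]]
```

Call:
carry_out(
  deltas=[
    [[-13,11,40,0],[-26,22,80,0],[-39,33,120,0],[-52,44,160,0],[-65,55,203,0],[-78,66,243,0],[-91,77,284,0],[-104,88,325,0],[-117,99,365,0],[-130,110,405,0],[-143,121,446,0],[-156,132,487,0],[-169,143,528,0],[-182,154,568,0],[-195,165,609,0],[-206,175,645,0],[-216,183,675,0],[-216,183,675,0]],
  ],
)

```text
time: 14.9
tool_pos: [441.5, -79.6, 110.5]
tcp_rot: [-3.088, -0.516, -0.004]
contact_force: [0.8, -0.5, -0.4]
grip_width: 59.8
```

```bash
python3 st.py
python3 - <<'E'
from h import *
p,d=bot.capture("side"); cv2.imwrite("pics/s1.png",cv2.resize(p[100:320,180:460],None,fx=2.5,fy=2.5))
p,d=bot.capture("top"); print(fit("top",d)[1])
E
```

```text
14.9 q [-0.517  0.393  2.287  1.479  0.294 -0.366] pos [441.5 -79.6 110.5] F [ 0.8 -0.5 -0.4]
[[ 0.87   0.022  0.493]
 [-0.004 -0.999  0.051]
 [ 0.493 -0.047 -0.869]]
((510.74798583984375, -95.2734375), (254.9188690185547, 125.81482696533203), 7.369350433349609)
```

View pics/s1.png

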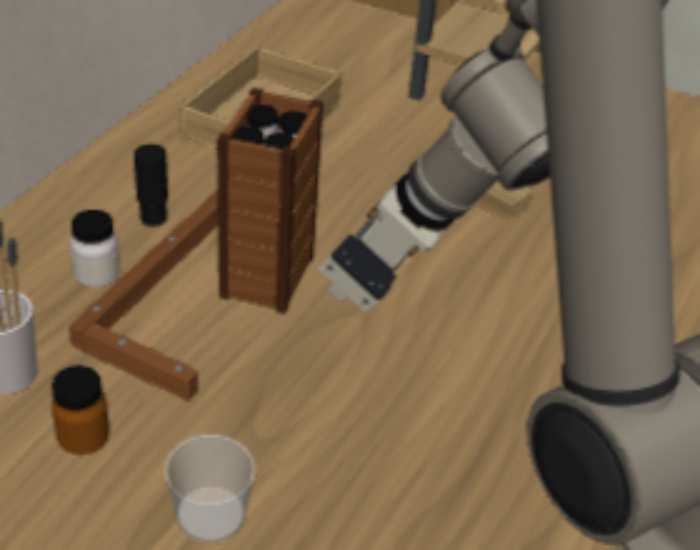

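Run:
```python
from arm import *
for t in(np.pi-.52,np.pi-.45):
  for z in (75,85,100):
    for r in (450,475,500,525,550,600):
        f=lambda q:np.subtract(fk(P,q[0],q[1],t-q[0]-q[1]),(r,z))
        s=least_squares(f,[.3,2.2]); a,b=s.x
        print(round(np.pi-t,2),z,r,np.round([a,b,t-a-b],2),s.cost.round(1))
```

```text
0.52 75 450 [ 0.5   2.32 -0.2 ] 0.0
0.52 75 475 [ 0.52  2.26 -0.15] 0.0
0.52 75 500 [ 0.54  2.19 -0.1 ] 0.0
0.52 75 525 [ 0.56  2.13 -0.06] 0.0
0.52 75 550 [ 0.58  2.06 -0.02] 0.0
0.52 75 600 [0.63 1.92 0.07] 0.0
0.52 85 450 [ 0.47  2.31 -0.16] 0.0
0.52 85 475 [ 0.49  2.25 -0.12] 0.0
0.52 85 500 [ 0.51  2.19 -0.07] 0.0
0.52 85 525 [ 0.53  2.12 -0.03] 0.0
0.52 85 550 [0.56 2.05 0.01] 0.0
0.52 85 600 [0.61 1.92 0.1 ] 0.0
0.52 100 450 [ 0.43  2.3  -0.11] 0.0
0.52 100 475 [ 0.45  2.24 -0.07] 0.0
0.52 100 500 [ 0.47  2.18 -0.03] 0.0
0.52 100 525 [0.5  2.11 0.01] 0.0
0.52 100 550 [0.52 2.05 0.05] 0.0
0.52 100 600 [0.58 1.91 0.13] 0.0
0.45 75 450 [ 0.49  2.28 -0.07] 0.0
0.45 75 475 [ 0.51  2.21 -0.03] 0.0
0.45 75 500 [0.53 2.15 0.02] 0.0
0.45 75 525 [0.55 2.08 0.06] 0.0
0.45 75 550 [0.57 2.01 0.1 ] 0.0
0.45 75 600 [0.63 1.88 0.19] 0.0
0.45 85 450 [ 0.46  2.27 -0.04] 0.0
0.45 85 475 [0.48 2.21 0.01] 0.0
0.45 85 500 [0.5  2.14 0.05] 0.0
0.45 85 525 [0.53 2.08 0.09] 0.0
0.45 85 550 [0.55 2.01 0.13] 0.0
0.45 85 600 [0.61 1.87 0.21] 0.0
0.45 100 450 [0.42 2.26 0.02] 0.0
0.45 100 475 [0.44 2.2  0.05] 0.0
0.45 100 500 [0.47 2.13 0.09] 0.0
0.45 100 525 [0.49 2.07 0.13] 0.0
0.45 100 550 [0.52 2.   0.17] 0.0
0.45 100 600 [0.58 1.86 0.25] 0.0
```

```bash
cat >> arm.py <<'E'
def ang(p,zd):
    """unsigned wrist angle j5 (rad) for TCP p, tool axis zd; plus j1,a,b"""
    w=np.array(p)-P[3]*np.array(zd); d=np.hypot(w[0],w[1]); j1=np.arctan2(w[1],w[0])-np.arcsin(75/d)
    r=np.sqrt(d*d-75**2)
    f=lambda q:np.subtract(fk(P,q[0],q[1],np.pi/2-q[0]-q[1]),(r+P[3],w[2]))
    s=least_squares(f,[.5,2.0]);a,b=s.x
    F=np.array([np.sin(a+b)*np.cos(j1),np.sin(a+b)*np.sin(j1),np.cos(a+b)])
    return np.arccos(np.clip(F@zd,-1,1)),j1,a,b
E
python3 - <<'E'
from arm import *
print("check",ang((441.5,-79.6,110.5),(.493,.051,-.869)))
for y in(-100,-85):
 for sx in(.45,.5,.55,.6,.65):
  for sy in(0,.1,.2,.3):
    zd=np.array([sx,sy,-np.sqrt(1-sx**2-sy**2)])
    print(y,sx,sy,[ang((x,y,25+66*-zd[2]-5),zd)[0].round(2) for x in(480,495,530,570)])
print('y push')
for p in((600,-200,75),(640,-200,75),(640,-35,75)):
  for sy in (.5,.6): print(p,sy,np.round(ang(p,np.array([0,sy,-np.sqrt(1-sy*sy)])),2))
E
```

```text
check (np.float64(0.2888186506639709), np.float64(-0.5121687572901104), np.float64(0.39230918102357604), np.float64(2.3028020457152225))
-100 0.45 0 [np.float64(0.2), np.float64(0.2), np.float64(0.2), np.float64(0.23)]
-100 0.45 0.1 [np.float64(0.33), np.float64(0.33), np.float64(0.33), np.float64(0.35)]
-100 0.45 0.2 [np.float64(0.45), np.float64(0.45), np.float64(0.45), np.float64(0.47)]
-100 0.45 0.3 [np.float64(0.57), np.float64(0.57), np.float64(0.58), np.float64(0.59)]
-100 0.5 0 [np.float64(0.25), np.float64(0.23), np.float64(0.21), np.float64(0.2)]
-100 0.5 0.1 [np.float64(0.35), np.float64(0.34), np.float64(0.33), np.float64(0.33)]
-100 0.5 0.2 [np.float64(0.47), np.float64(0.46), np.float64(0.45), np.float64(0.45)]
-100 0.5 0.3 [np.float64(0.59), np.float64(0.58), np.float64(0.58), np.float64(0.58)]
-100 0.55 0 [np.float64(0.32), np.float64(0.3), np.float64(0.26), np.float64(0.22)]
-100 0.55 0.1 [np.float64(0.4), np.float64(0.39), np.float64(0.36), np.float64(0.34)]
-100 0.55 0.2 [np.float64(0.5), np.float64(0.49), np.float64(0.47), np.float64(0.46)]
-100 0.55 0.3 [np.float
[... 2026 characters left out ...]
.6 0.3 [np.float64(0.66), np.float64(0.65), np.float64(0.62), np.float64(0.6)]
-85 0.65 0 [np.float64(0.54), np.float64(0.51), np.float64(0.45), np.float64(0.37)]
-85 0.65 0.1 [np.float64(0.58), np.float64(0.55), np.float64(0.5), np.float64(0.44)]
-85 0.65 0.2 [np.float64(0.64), np.float64(0.62), np.float64(0.58), np.float64(0.54)]
-85 0.65 0.3 [np.float64(0.73), np.float64(0.71), np.float64(0.68), np.float64(0.65)]
y push
(600, -200, 75) 0.5 [ 1.31 -0.61  0.88  1.3 ]
(600, -200, 75) 0.6 [ 1.41 -0.64  0.92  1.26]
(640, -200, 75) 0.5 [ 1.37 -0.58  0.93  1.17]
(640, -200, 75) 0.6 [ 1.46 -0.6   0.97  1.13]
(640, -35, 75) 0.5 [ 1.17 -0.36  0.84  1.38]
(640, -35, 75) 0.6 [ 1.25 -0.4   0.88  1.36]
```

Call:
carry_out(
  deltas=[
    [[3,6,13,0],[6,12,26,0],[10,17,39,0],[10,17,39,0],[10,17,39,0]],
  ],
)

```text
time: 15.5
tool_pos: [469.0, -93.5, 82.0]
tcp_rot: [-3.087, -0.515, -0.004]
contact_force: [0.9, 0.7, -0.3]
grip_width: 59.7
```

```bash
python3 st.py
```

```text
15.5 q [-0.514  0.498  2.228  1.632  0.292 -0.523] pos [469.  -93.5  82. ] F [ 0.9  0.7 -0.3]
[[ 0.87   0.023  0.492]
 [-0.004 -0.999  0.053]
 [ 0.492 -0.048 -0.869]]
```

Call:
carry_out(
  deltas=[
    [[6,0,8,0],[12,0,12,0],[17,1,15,0],[22,1,18,0],[26,1,20,0],[30,1,22,0],[34,1,24,0],[38,1,26.5,0],[42,1,29,0],[46,1,31,0],[50,1.5,33.5,0],[54,1.5,36,0],[58,1.5,38,0],[62,2,40.5,0],[66,2,43,0],[70,2,45,0],[71.5,2,46,0],[71.5,2,46,0]],
  ],
)

```text
time: 17.3
tool_pos: [553.5, -96.7, 78.2]
tcp_rot: [-3.076, -0.511, -0.004]
contact_force: [-4.2, 0.3, -2.9]
grip_width: 60.2
```

```bash
python3 st.py
python3 - <<'E'
from h import *
p,d=bot.capture("side"); cv2.imwrite("pics/s2.png",cv2.resize(p[100:320,180:460],None,fx=2.5,fy=2.5))
for n in("top","side"):
    p,d=bot.capture(n); W=crate(n,d,(540,800,-300,110)); t=W[(W[:,2]>222)&(W[:,2]<250)].astype(np.float32); print(n,cv2.minAreaRect(t[:,:2].copy()),np.percentile(t[:,2],[1,99]))
E
```

```text
17.3 q [-4.290e-01  5.830e-01  2.007e+00  1.201e+00  2.830e-01  2.000e-03] pos [553.5 -96.7  78.2] F [-4.2  0.3 -2.9]
[[ 0.872  0.028  0.488]
 [-0.004 -0.998  0.063]
 [ 0.489 -0.057 -0.87 ]]
top ((637.8056030273438, -94.25631713867188), (90.36479949951172, 119.23431396484375), 1.3425599336624146) [223.18131744 242.1617984 ]
side ((640.8220825195312, -90.89466857910156), (91.5634765625, 124.91765594482422), 1.9428765773773193) [222.52559387 242.27543091]
```

View pics/s2.png

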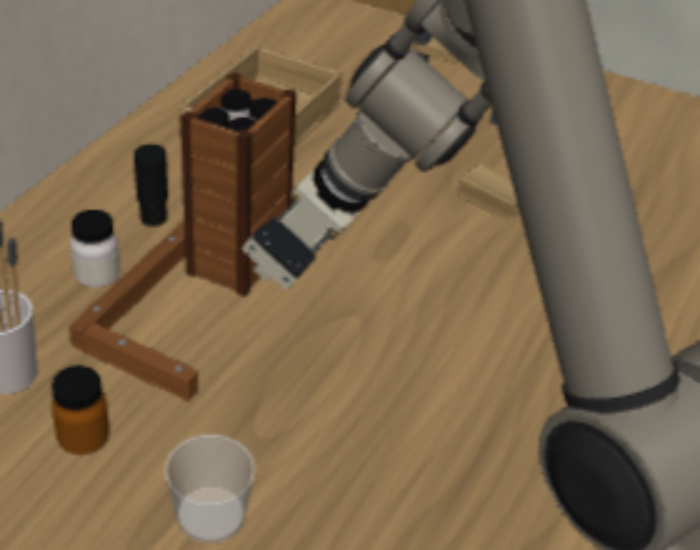

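Call:
carry_out(
  deltas=[
    [[3.5,0,2,0],[7,0.2,4,0],[10.5,0.3,6,0],[13,0.4,7.3,0],[14.8,0.5,8.3,0],[16.5,0.5,9.2,0],[16.5,0.5,9.2,0]],
  ],
)

```text
time: 18.15
tool_pos: [571.7, -96.7, 78.2]
tcp_rot: [-3.075, -0.51, -0.005]
contact_force: [-13.2, 0.6, 1.0]
grip_width: 60.2
```

```bash
python3 st.py
python3 - <<'E'
from h import *
for n in("top","side"):
    p,d=bot.capture(n); W=crate(n,d,(540,800,-300,110)); t=W[(W[:,2]>222)&(W[:,2]<250)].astype(np.float32); print(n,cv2.minAreaRect(t[:,:2].copy()),np.percentile(t[:,2],[1,99]))
E
```

```text
18.15 q [-0.412  0.6    1.958  1.105  0.288  0.118] pos [571.7 -96.7  78.2] F [-13.2   0.6   1. ]
[[ 0.873  0.027  0.488]
 [-0.004 -0.998  0.064]
 [ 0.488 -0.058 -0.871]]
top ((655.1340942382812, -94.53351593017578), (90.20564270019531, 119.35958862304688), 1.20852530002594) [223.44757996 242.30070068]
side ((658.123779296875, -89.18885803222656), (92.63668823242188, 126.9499282836914), 1.2404897212982178) [222.44835846 242.00938675]
```

Call:
carry_out(
  deltas=[
    [[0.9,0,0.5,0],[1.8,0,1,0],[2.7,0,1.5,0],[3.5,0,2,0],[3.5,0,2,0]],
  ],
)

```text
time: 18.75
tool_pos: [572.9, -96.0, 77.9]
tcp_rot: [-3.074, -0.507, -0.006]
contact_force: [-33.9, 0.2, 16.8]
grip_width: 60.1
```

```bash
python3 st.py
python3 - <<'E'
from h import *
for n in("top","side"):
    p,d=bot.capture(n); W=crate(n,d,(540,800,-300,110)); t=W[(W[:,2]>222)&(W[:,2]<250)].astype(np.float32); print(n,cv2.minAreaRect(t[:,:2].copy()),np.percentile(t[:,2],[1,99]))
E
```

```text
18.75 q [-0.41   0.602  1.953  1.084  0.29   0.142] pos [572.9 -96.   77.9] F [-33.9   0.2  16.8]
[[ 0.874  0.027  0.485]
 [-0.005 -0.998  0.065]
 [ 0.486 -0.059 -0.872]]
top ((655.8007202148438, -94.5179443359375), (91.01175689697266, 119.16411590576172), 1.0715816020965576) [223.48497192 241.76374237]
side ((657.9617919921875, -90.94964599609375), (92.33744049072266, 127.15119171142578), 0.16069836914539337) [222.69633484 242.47169617]
```

Call:
carry_out(
  deltas=[
    [[-13,-0.5,-7,0],[-35,-1,-19,0],[-52,-1.5,-29,0],[-45,-10,-70,0],[-37,-24,-115,0],[-29,-37,-155,-1.6],[-21,-50,-195,-3.2],[-13,-63,-235,-4.8],[-5,-77,-275,-6.4],[3,-90,-315,-8],[11,-103,-350,-9.6],[20,-112,-380,-11.2],[29,-122,-402,-12.8],[29,-122,-402,-14.4],[29,-122,-402,-16],[29,-122,-402,-17.6],[29,-122,-402,-17.6]],
  ],
  fingers=15,
)

```text
time: 20.55
tool_pos: [402.4, -0.5, 450.9]
tcp_rot: [2.626, -0.072, 1.569]
contact_force: [-0.2, -0.9, 0.6]
grip_width: 15.1
```

```bash
python3 st.py
```

```text
20.55 q [-0.336 -0.223  1.794  0.249  1.11  -0.374] pos [402.4  -0.5 450.9] F [-0.2 -0.9  0.6]
[[ 0.002  0.87   0.493]
 [ 0.997 -0.037  0.062]
 [ 0.072  0.491 -0.868]]
```

Call:
carry_out(
  deltas=[
    [[38,-5,-18,0],[77,-9,-36,0],[115,-14,-54,0],[154,-18,-72,0],[192,-23,-90,0],[231,-27,-108,0],[270,-32,-126,0],[308,-36,-144,0],[325,-67,-171,0],[342,-97,-199,0],[360,-128,-226,0],[377,-158,-253,0],[395,-189,-281,0],[412,-220,-308,0],[396,-253,-336,0],[380,-287,-364,0],[363,-321,-393,0],[347,-355,-421,0],[330,-388,-449,0],[314,-422,-477,0]],
  ],
)

```text
time: 22.55
tool_pos: [-199.7, 297.7, 682.2]
tcp_rot: [2.632, -0.078, 1.564]
contact_force: [-0.2, 0.4, 0.2]
grip_width: 14.8
```

```bash
python3 st.py
```

```text
22.55 q [ 2.246  0.167  0.792 -0.64   2.358  1.851] pos [-199.7  297.7  682.2] F [-0.2  0.4  0.2]
[[ 0.007  0.873  0.488]
 [ 0.997 -0.044  0.065]
 [ 0.078  0.486 -0.87 ]]
```

Call:
carry_out(
  deltas=[
    [[3,19,-35,0],[6,39,-70,0],[9,58,-104,0],[12,78,-139,0],[16,97,-174,0],[19,117,-209,0],[22,136,-244,0],[25,156,-278,0]],
  ],
)

```text
time: 23.35
tool_pos: [-162.6, 323.4, 785.2]
tcp_rot: [2.721, -0.083, 1.569]
contact_force: [0.9, -0.1, 0.5]
grip_width: 15.2
```

```bash
python3 st.py
```

```text
23.35 q [ 2.098  0.397  0.036 -0.996  2.657  1.21 ] pos [-162.6  323.4  785.2] F [ 0.9 -0.1  0.5]
[[ 0.001  0.913  0.409]
 [ 0.997 -0.035  0.075]
 [ 0.083  0.407 -0.91 ]]
```

Call:
carry_out(
  deltas=[
    [[-13,22,-33,0],[-27,45,-67,0],[-40,67,-100,0],[-54,90,-133,0],[-67,112,-167,0],[-81,134,-200,0],[-81,134,-200,0]],
  ],
)

```text
time: 24.05
tool_pos: [-70.6, 274.6, 828.6]
tcp_rot: [2.755, -0.114, 1.583]
contact_force: [-0.4, 0.9, -0.7]
grip_width: 14.9
```

```bash
python3 st.py
```

```text
24.05 q [ 1.901  0.262  0.036 -0.996  2.657  0.977] pos [-70.6 274.6 828.6] F [-0.4  0.9 -0.7]
[[-0.012  0.927  0.376]
 [ 0.993 -0.031  0.11 ]
 [ 0.114  0.374 -0.92 ]]
```

Call:
carry_out(
  deltas=[
    [[-13,-37,1,0],[-26,-74,2,0],[-38,-111,3,0],[-51,-148,3,0],[-64,-185,4,0],[-77,-222,5,0],[-90,-258,5,0],[-102,-295,6,0],[-97,-280,-30,0],[-93,-265,-65,0],[-88,-250,-100,0],[-84,-235,-137,0],[-79,-218,-180,0],[-74,-201,-224,0],[-74,-201,-224,0]],
  ],
)

```text
time: 25.55
tool_pos: [-281.3, 256.1, 772.9]
tcp_rot: [2.744, -0.196, 1.615]
contact_force: [-0.2, 0.5, 0.6]
grip_width: 15.0
```

```bash
python3 st.py
```

```text
25.55 q [ 2.462  0.43   0.036 -0.997  2.657  1.556] pos [-281.3  256.1  772.9] F [-0.2  0.5  0.6]
[[-0.043  0.924  0.379]
 [ 0.98  -0.035  0.197]
 [ 0.195  0.38  -0.904]]
```

Call:
carry_out(
  deltas=[
    [[11,29,23,0],[22,59,46,0],[33,88,69,0],[44,118,92,0],[55,147,116,0],[66,177,139,0],[77,206,162,0],[77,222,122,0],[77,238,82,0],[77,255,42,0],[77,270,2,0],[72,287,-38,0],[67,303,-76,0],[67,303,-76,0]],
  ],
)

```text
time: 26.95
tool_pos: [-48.1, 226.8, 850.1]
tcp_rot: [2.772, -0.174, 1.606]
contact_force: [0.4, 0.5, 0.9]
grip_width: 15.1
```

```bash
python3 st.py
```

```text
26.95 q [ 1.876  0.178  0.036 -0.996  2.657  0.921] pos [-48.1 226.8 850.1] F [0.4 0.5 0.9]
[[-0.035  0.934  0.355]
 [ 0.984 -0.029  0.174]
 [ 0.173  0.356 -0.918]]
```

Call:
carry_out(
  deltas=[
    [[20,27,5,0],[40,54,5,0],[65,80,-10,0],[80,100,-40,0],[88,116,-67,0],[95,132,-94,0],[95,132,-94,0]],
  ],
)

```text
time: 27.65
tool_pos: [-16.5, 212.8, 856.6]
tcp_rot: [2.759, -0.155, 1.603]
contact_force: [-0.4, -0.3, 0.3]
grip_width: 14.9
```

```bash
python3 st.py
```

```text
27.65 q [ 1.753  0.149  0.036 -0.996  2.657  0.793] pos [-16.5 212.8 856.6] F [-0.4 -0.3  0.3]
[[-0.032  0.929  0.369]
 [ 0.987 -0.028  0.156]
 [ 0.155  0.369 -0.916]]
```

The tool is stuck against three joint limits at once. I'll stop probing and build a small 6R model, checking it against the recorded states, to plan the lean.

```bash
cat > sim.py <<'E'
import numpy as np
from scipy.optimize import least_squares
from scipy.spatial.transform import Rotation as Ro
from arm import P
L1,L2,o,L3,h,r0=P
LO=np.array([-2.53,-.77,.04,-1,.28,-3.11]);HI=np.array([2.53,2.02,2.7,4.14,2.66,3.11])
def F(q):
    j1,a,b,j4,j5,j6=q;s=a+b
    R=Ro.from_euler('ZYZYZ',[j1,s,j4,j5,j6+np.pi/2]).as_matrix()
    c,n=np.cos(j1),np.sin(j1);r=r0+L1*np.sin(a)+L2*np.sin(s)+o*np.cos(s)
    w=np.array([r*c-75*n,r*n+75*c,h+L1*np.cos(a)+L2*np.cos(s)-o*np.sin(s)])
    return w+L3*R[:,2],R
def solve(q,p,R,W=570.):
    f=lambda x:(lambda T:np.r_[(T[0]-p)/W,Ro.from_matrix(R.T@T[1]).as_rotvec()])(F(x))
    return least_squares(f,np.clip(q,LO+1e-4,HI-1e-4),bounds=(LO,HI),max_nfev=12,xtol=1e-4,ftol=1e-4).x
def run(q,wps,W=570.,step=50):
    """one call: world waypoints, fixed orientation target, one solve per row"""
    p,R=F(q);n=0
    for w in wps:
        w=np.array(w,float);k=max(1,int(np.ceil(np.linalg.norm(w-p)/step)))
        for i in range(1,k+1): q=solve(q,p+(w-p)*i/k,R,W);n+=1
        p=w
    return q,n
E
cat > t.py <<'E'
from sim import *
for q,p in (([2.462,.43,.036,-.997,2.657,1.556],(-281.3,256.1,772.9)),([-.412,.6,1.958,1.105,.288,.118],(571.7,-96.7,78.2)),([-.336,-.223,1.794,.249,1.11,-.374],(402.4,-.5,450.9))):
    T=F(q);print(T[0].round(1),p);print(T[1].round(3))
q=np.array([1.876,.178,.04,-.996,2.657,.921]);p,R=F(q)
for W in(300,570,1000):
    x,n=run(q,[p+np.array([87,73,150.])],W);T=F(x);print(W,n,x.round(3),T[0].round(1),T[1][:,2].round(3))
print("obs -16.5 212.8 856.6  z .369 .156")
E
time python3 t.py
```

```text
Traceback (most recent call last):
  File "t.py", line 3, in <module>
    T=F(q);print(T[0].round(1),p);print(T[1].round(3))
  File "sim.py", line 9, in F
    R=Ro.from_euler('ZYZYZ',[j1,s,j4,j5,j6+np.pi/2]).as_matrix()
      ~~~~~~~~~~~~~^^^^^^^^^^^^^^^^^^^^^^^^^^^^^^^^^
  File "scipy/spatial/transform/_rotation.pyx", line 1413, in scipy.spatial.transform._rotation.Rotation.from_euler
ValueError: Expected axis specification to be a non-empty string of upto 3 characters, got ZYZYZ

real	0m0.809s
user	0m1.297s
sys	0m0.092s
```

```bash
sed -i "s/R=Ro.from_euler('ZYZYZ'.*/R=(Ro.from_euler('ZYZ',[j1,s,j4])*Ro.from_euler('YZ',[j5,j6+np.pi\/2])).as_matrix()/" sim.py; time python3 t.py
```

```text
[-286.1  261.3  769.7] (-281.3, 256.1, 772.9)
[[-0.043  0.924  0.379]
 [ 0.98  -0.035  0.196]
 [ 0.195  0.38  -0.904]]
[ 575.9 -100.1   80.4] (571.7, -96.7, 78.2)
[[ 0.872  0.027  0.488]
 [-0.005 -0.998  0.064]
 [ 0.489 -0.058 -0.87 ]]
[408.5  -4.4 449.6] (402.4, -0.5, 450.9)
[[ 0.002  0.87   0.492]
 [ 0.997 -0.037  0.062]
 [ 0.072  0.491 -0.868]]
300 4 [ 1.542  0.143  0.04  -0.74   2.41   0.823] [ 46.4 282.6 877.5] [ 0.46   0.337 -0.821]
570 4 [ 1.464  0.162  0.04  -0.695  2.542  0.798] [ 45.5 274.1 855. ] [ 0.387  0.219 -0.896]
1000 4 [ 1.445  0.168  0.04  -0.687  2.576  0.79 ] [ 45.  271.8 849.9] [ 0.366  0.186 -0.912]
obs -16.5 212.8 856.6  z .369 .156
real	0m0.961s
user	0m1.475s
sys	0m0.104s
```

```bash
cat >> sim.py <<'E'
def err(q,p,R,W):
    T=F(q);return np.r_[(p-T[0])/W,Ro.from_matrix(R@T[1].T).as_rotvec()]
def dls(q,p,R,W,lam,N):
    for _ in range(N):
        e=err(q,p,R,W)
        J=np.array([(err(q,p,R,W)-err(q+1e-5*np.eye(6)[i],p,R,W))/1e-5 for i in range(6)]).T
        dq=J.T@np.linalg.solve(J@J.T+lam**2*np.eye(6),e)
        q=np.clip(q+np.clip(dq,-.3,.3),LO,HI)
    return q
def call(q,rows,W=1000.,lam=.05,N=10):
    p,R=F(q)
    for r in rows:
        t=p+R@np.array(r[:3],float);Rt=R@Ro.from_euler('z',r[3]*np.radians(5)).as_matrix()
        # row limit of 50 mm from the present pose
        c=F(q)[0];d=t-c;n=np.linalg.norm(d);t=c+d*min(1,50/max(n,1e-9))
        q=dls(q,t,Rt,W,lam,N)
    return q
E
cat > t2.py <<'E'
from sim import *
z=lambda l:[list(a)+[0] for a in l]
tr=[([1.876,.178,.04,-.996,2.657,.921],z([(20,27,5),(40,54,5),(65,80,-10),(80,100,-40),(88,116,-67),(95,132,-94),(95,132,-94)]),[1.753,.149,.036,-.996,2.657,.793]),
([2.462,.43,.04,-.997,2.657,1.556],z([(11,29,23),(22,59,46),(33,88,69),(44,118,92),(55,147,116),(66,177,139),(77,206,162),(77,222,122),(77,238,82),(77,255,42),(77,270,2),(72,287,-38),(67,303,-76),(67,303,-76)]),[1.876,.178,.036,-.996,2.657,.921]),
([.042,.363,.04,-.021,2.657,1.594],z([(-40,0,-30),(-80,0,-60),(-120,0,-85),(-160,0,-105),(-205,0,-120),(-250,0,-135),(-295,0,-145),(-340,0,-150),(-385,0,-152),(-434,0,-152),(-434,0,-152),(-434,0,-152)]),[.47,.287,.036,-.14,2.657,1.91]),
([2.246,.167,.792,-.64,2.358,1.851],z([(3,19,-35),(6,39,-70),(9,58,-104),(12,78,-139),(16,97,-174),(19,117,-209),(22,136,-244),(25,156,-278)]),[2.098,.397,.036,-.996,2.657,1.21])]
for W in(300,1000):
  for lam in(.01,.05,.2):
    for N in(3,15):
      E=[call(np.array(a),b,W,lam,N)-np.array(c) for a,b,c in tr]
      print(W,lam,N,[np.abs(e).max().round(2) for e in E])
E
time python3 t2.py
```

```text
300 0.01 3 [np.float64(0.35), np.float64(0.22), np.float64(0.38), np.float64(0.29)]
300 0.01 15 [np.float64(0.26), np.float64(0.28), np.float64(0.38), np.float64(0.29)]
300 0.05 3 [np.float64(0.52), np.float64(0.21), np.float64(0.38), np.float64(0.27)]
300 0.05 15 [np.float64(0.56), np.float64(0.3), np.float64(0.38), np.float64(0.27)]
300 0.2 3 [np.float64(0.24), np.float64(0.15), np.float64(0.39), np.float64(0.19)]
300 0.2 15 [np.float64(0.24), np.float64(0.15), np.float64(0.39), np.float64(0.19)]
1000 0.01 3 [np.float64(0.5), np.float64(0.4), np.float64(0.38), np.float64(0.28)]
1000 0.01 15 [np.float64(0.59), np.float64(0.32), np.float64(0.38), np.float64(0.28)]
1000 0.05 3 [np.float64(0.26), np.float64(0.18), np.float64(0.39), np.float64(0.17)]
1000 0.05 15 [np.float64(0.26), np.float64(0.17), np.float64(0.39), np.float64(0.17)]
1000 0.2 3 [np.float64(0.27), np.float64(0.12), np.float64(0.42), np.float64(0.16)]
1000 0.2 15 [np.float64(0.28), np.float64(0.11), np.float64(0.43), np.float64(0.16)]
real	0m24.214s
user	0m23.623s
sys	0m0.101s
```

Call:
carry_out(
  deltas=[
    [[23,0,32,0],[46,0,65,0],[70,0,97,0],[93,0,129,0],[116,0,162,0],[139,-1,194,0],[139,-1,194,0]],
  ],
)

```text
time: 28.35
tool_pos: [50.6, 384.0, 694.1]
tcp_rot: [2.76, -0.143, 1.602]
contact_force: [0.2, 0.2, 0.1]
grip_width: 15.1
```

```bash
python3 st.py
```

```text
28.35 q [ 1.472  0.028  0.879 -0.4    2.01   1.256] pos [ 50.6 384.  694.1] F [0.2 0.2 0.1]
[[-0.031  0.929  0.368]
 [ 0.989 -0.024  0.143]
 [ 0.142  0.369 -0.919]]
```

Call:
carry_out(
  deltas=[
    [[-10,16,-42,0],[-21,32,-84,0],[-31,46,-118,0],[-41,59,-152,0],[-56,70,-187,0],[-71,82,-221,0],[-86,93,-255,0],[-94,104,-288,0],[-102,115,-321,0],[-111,126,-354,0]],
  ],
)

```text
time: 29.35
tool_pos: [10.7, 182.2, 866.2]
tcp_rot: [2.745, -0.156, 1.602]
contact_force: [1.2, 0.2, -0.4]
grip_width: 15.2
```

```bash
python3 st.py
```

```text
29.35 q [ 1.635  0.1    0.036 -0.996  2.657  0.667] pos [ 10.7 182.2 866.2] F [ 1.2  0.2 -0.4]
[[-0.03   0.924  0.382]
 [ 0.987 -0.032  0.155]
 [ 0.155  0.382 -0.911]]
```

Call:
carry_out(
  deltas=[
    [[25,-25,15,0],[50,-50,30,0],[75,-75,45,0],[100,-100,60,0],[126,-126,75,0],[151,-151,90,0],[168,-187,112,0],[185,-222,134,0],[202,-258,156,0],[219,-294,179,0],[236,-330,201,0],[252,-365,223,0],[269,-401,245,0],[286,-437,267,0]],
  ],
)

```text
time: 30.75
tool_pos: [-300.5, 521.5, 497.9]
tcp_rot: [2.744, -0.154, 1.601]
contact_force: [-0.3, 0.1, -0.4]
grip_width: 15.0
```

Call:
carry_out(
  deltas=[
    [[28,-29,13,0],[55,-58,26,0],[82,-86,39,0],[110,-115,52,0],[148,-136,44,0],[187,-158,36,0],[226,-179,28,0],[264,-200,20,0],[303,-222,11,0],[303,-222,11,0]],
  ],
)

```text
time: 31.75
tool_pos: [-400.2, 676.5, 384.4]
tcp_rot: [2.76, -0.188, 1.615]
contact_force: [-0.4, -0.2, 0.4]
grip_width: 14.8
```

```bash
python3 st.py
```

```text
31.75 q [ 2.139  1.045  0.036 -0.48   2.05   1.905] pos [-400.2  676.5  384.4] F [-0.4 -0.2  0.4]
[[-0.043  0.93   0.364]
 [ 0.981 -0.029  0.19 ]
 [ 0.187  0.366 -0.912]]
```

Call:
carry_out(
  deltas=[
    [[42,-17,-21,0],[84,-34,-42,0],[127,-50,-63,0]],
  ],
)

```text
time: 32.05
tool_pos: [-400.5, 686.5, 385.7]
tcp_rot: [2.772, -0.218, 1.628]
contact_force: [-0.3, 1.0, -0.5]
grip_width: 14.9
```

Call:
carry_out(
  deltas=[
    [[42,-17,-21,0],[84,-34,-42,0],[127,-50,-63,0],[169,-67,-84,0],[211,-84,-105,0],[253,-100,-126,0]],
  ],
)

```text
time: 32.65
tool_pos: [-398.7, 696.3, 389.8]
tcp_rot: [2.783, -0.247, 1.64]
contact_force: [0.6, -0.4, -0.2]
grip_width: 15.0
```

```bash
python3 st.py
```

```text
32.65 q [ 2.127  1.039  0.037 -0.472  1.98   1.893] pos [-398.7  696.3  389.8] F [ 0.6 -0.4 -0.2]
[[-0.067  0.94   0.335]
 [ 0.967 -0.021  0.252]
 [ 0.244  0.341 -0.908]]
```

Call:
carry_out(
  deltas=[
    [[42,-17,-21,0],[84,-34,-42,0]],
  ],
)

```text
time: 32.85
tool_pos: [-401.8, 702.4, 396.8]
tcp_rot: [2.795, -0.28, 1.653]
contact_force: [-0.7, -0.1, 0.0]
grip_width: 15.1
```

Call:
carry_out(
  deltas=[
    [[42,-17,-21,0],[84,-34,-42,0]],
  ],
)

```text
time: 33.05
tool_pos: [-405.1, 706.9, 405.1]
tcp_rot: [2.807, -0.312, 1.665]
contact_force: [0.2, -0.2, 0.2]
grip_width: 15.0
```

Call:
carry_out(
  deltas=[
    [[42,-17,-21,0],[84,-34,-42,0]],
  ],
)

```text
time: 33.25
tool_pos: [-408.9, 710.1, 414.7]
tcp_rot: [2.818, -0.345, 1.676]
contact_force: [-0.4, 0.4, 0.9]
grip_width: 15.0
```

Call:
carry_out(
  deltas=[
    [[42,-17,-21,0],[84,-34,-42,0]],
  ],
)

```text
time: 33.45
tool_pos: [-413.0, 712.2, 425.8]
tcp_rot: [2.829, -0.377, 1.687]
contact_force: [-0.1, 0.0, 0.5]
grip_width: 14.9
```

```bash
python3 st.py
```

```text
33.45 q [ 2.135  1.001  0.036 -0.465  1.868  1.887] pos [-413.   712.2  425.8] F [-0.1  0.   0.5]
[[-0.108  0.958  0.265]
 [ 0.923 -0.002  0.384]
 [ 0.368  0.286 -0.885]]
```

Each 0.2 s call adds about 0.033 of lean. Four more.

Call:
carry_out(
  deltas=[
    [[42,-17,-21,0],[84,-34,-42,0]],
  ],
)

```text
time: 33.65
tool_pos: [-417.5, 713.1, 438.4]
tcp_rot: [2.84, -0.41, 1.699]
contact_force: [-0.2, -0.6, 0.5]
grip_width: 14.9
```

Call:
carry_out(
  deltas=[
    [[42,-17,-21,0],[84,-34,-42,0]],
  ],
)

```text
time: 33.85
tool_pos: [-422.2, 712.7, 452.3]
tcp_rot: [2.85, -0.443, 1.71]
contact_force: [0.1, -0.1, 0.3]
grip_width: 15.0
```

Call:
carry_out(
  deltas=[
    [[42,-17,-21,0],[84,-34,-42,0]],
  ],
)

```text
time: 34.05
tool_pos: [-427.1, 711.1, 467.3]
tcp_rot: [2.86, -0.476, 1.721]
contact_force: [0.8, -0.2, 0.7]
grip_width: 15.2
```

Call:
carry_out(
  deltas=[
    [[42,-17,-21,0],[84,-34,-42,0]],
  ],
)

```text
time: 34.25
tool_pos: [-432.1, 708.3, 483.5]
tcp_rot: [2.87, -0.51, 1.732]
contact_force: [-0.0, 0.2, 0.2]
grip_width: 15.0
```

```bash
python3 st.py
```

```text
34.25 q [ 2.16   0.94   0.036 -0.466  1.782  1.882] pos [-432.1  708.3  483.5] F [-0.   0.2  0.2]
[[-0.14   0.972  0.19 ]
 [ 0.862  0.025  0.507]
 [ 0.488  0.234 -0.841]]
```

```bash
cat > plan.py <<'E'
from sim import *
q=np.array([2.16,.94,.04,-.466,1.782,1.882]);p=np.array([-432.1,708.3,483.5]);R=F(q)[1]
W=[(-250,480,560),(0,450,620),(300,330,620),(450,0,580),(520,-280,400),(634,-240,150),(634,-236,82)]
rows=[];c=p;off=F(q)[0]-p
for w in W:
    w=np.array(w,float);k=int(np.ceil(np.linalg.norm(w-c)/46))
    for i in range(1,k+1):
        t=c+(w-c)*i/k; rows.append((R.T@(t-p)).round().astype(int).tolist()+[0]); q=solve(q,t+off,R)
    print(w,q.round(2),(F(q)[0]-off-w).round(1),len(rows)); c=w
n=0
base=np.zeros(3)
for a in range(0,len(rows),20):
    blk=[[int(v) for v in np.array(r[:3])-base]+[0] for r in rows[a:a+20]]; print(blk); base=np.array(rows[min(a+19,len(rows)-1)][:3])
for y in(-160,-31): q=solve(q,np.array([634,y,80.])+off,R);print(q.round(2))
E
python3 plan.py
```

```text
[-250.  480.  560.] [ 2.11  0.15  1.18 -0.44  1.45  1.99] [-0.  0. -0.] 7
[  0. 450. 620.] [ 1.49 -0.1   1.27 -0.15  1.42  1.38] [ 0. -0. -0.] 13
[300. 330. 620.] [ 0.46 -0.12  1.28  0.38  1.54  0.44] [-0. -0. -0.] 21
[450.   0. 580.] [-0.48  0.06  1.23  0.6   1.87 -0.39] [-0.  0. -0.] 29
[ 520. -280.  400.] [-0.83  0.48  1.13  0.51  1.78 -0.87] [-0.  0. -0.] 37
[ 634. -240.  150.] [-0.66  0.8   1.25  0.56  1.32 -0.96] [-0.  0. -0.] 44
[ 634. -236.   82.] [-0.66  0.89  1.29  0.58  1.22 -1.03] [-0.  0. -0.] 46
[[-27, 27, -21, 0], [-53, 54, -41, 0], [-80, 81, -62, 0], [-106, 108, -83, 0], [-133, 135, -103, 0], [-159, 162, -124, 0], [-186, 189, -145, 0], [-191, 232, -148, 0], [-196, 275, -150, 0], [-201, 317, -153, 0], [-207, 360, -156, 0], [-212, 403, -159, 0], [-217, 445, -162, 0], [-236, 482, -163, 0], [-254, 518, -163, 0], [-272, 554, -163, 0], [-290, 590, -164, 0], [-308, 626, -164, 0], [-327, 662, -165, 0], [-345, 698, -165, 0]]
[[-18, 36, 0, 0], [-59, 52, -13, 0], [-99, 68, -26, 0], [-140, 84, -39, 0], [-181, 100, -52, 0], [-221, 116, -65, 0], [-262, 132, -78, 0], [-303, 148, -91, 0], [-343, 164, -104, 0], [-386, 166, -101, 0], [-428, 168, -98, 0], [-470, 171, -95, 0], [-513, 173, -92, 0], [-555, 175, -89, 0], [-598, 178, -86, 0], [-640, 180, -83, 0], [-682, 182, -80, 0], [-697, 190, -44, 0], [-712, 197, -8, 0], [-726, 205, 28, 0]]
[[-15, 7, 36, 0], [-30, 15, 72, 0], [-44, 22, 108, 0], [-59, 30, 144, 0], [-74, 22, 174, 0], [-88, 14, 204, 0]]
[-0.57  0.83  1.42  0.63  1.11 -1.01]
[-0.38  0.78  1.56  0.72  0.96 -0.94]
```

Call:
carry_out(
  deltas=[
    [[-27,27,-21,0],[-53,54,-41,0],[-80,81,-62,0],[-106,108,-83,0],[-133,135,-103,0],[-159,162,-124,0],[-186,189,-145,0],[-191,232,-148,0],[-196,275,-150,0],[-201,317,-153,0],[-207,360,-156,0],[-212,403,-159,0],[-217,445,-162,0],[-236,482,-163,0],[-254,518,-163,0],[-272,554,-163,0],[-290,590,-164,0],[-308,626,-164,0],[-327,662,-165,0],[-345,698,-165,0]],
  ],
)

```text
time: 36.25
tool_pos: [263.9, 343.4, 618.5]
tcp_rot: [2.866, -0.508, 1.732]
contact_force: [0.7, 1.0, 0.4]
grip_width: 15.1
```

Call:
carry_out(
  deltas=[
    [[-18,36,0,0],[-59,52,-13,0],[-99,68,-26,0],[-140,84,-39,0],[-181,100,-52,0],[-221,116,-65,0],[-262,132,-78,0],[-303,148,-91,0],[-343,164,-104,0],[-386,166,-101,0],[-428,168,-98,0],[-470,171,-95,0],[-513,173,-92,0],[-555,175,-89,0],[-598,178,-86,0],[-640,180,-83,0],[-682,182,-80,0],[-697,190,-44,0],[-712,197,-8,0],[-726,205,28,0]],
  ],
)

```text
time: 38.25
tool_pos: [569.2, -262.9, 288.8]
tcp_rot: [2.869, -0.506, 1.73]
contact_force: [-0.1, -1.0, -1.1]
grip_width: 14.8
```

```bash
python3 st.py
```

```text
38.25 q [-0.761  0.608  1.207  0.52   1.569 -0.915] pos [ 569.2 -262.9  288.8] F [-0.1 -1.  -1.1]
[[-0.139  0.972  0.192]
 [ 0.864  0.024  0.503]
 [ 0.484  0.236 -0.842]]
```

Call:
carry_out(
  deltas=[
    [[-15,7,36,0],[-30,15,72,0],[-44,22,108,0],[-59,30,144,0],[-74,22,174,0],[-88,14,204,0],[-88,14,204,0]],
  ],
)

```text
time: 38.95
tool_pos: [631.8, -233.4, 74.1]
tcp_rot: [2.877, -0.513, 1.728]
contact_force: [0.6, 0.7, -0.2]
grip_width: 15.0
```

```bash
python3 st.py
python3 - <<'E'
from h import *
p,d=bot.capture("side"); cv2.imwrite("pics/s3.png",cv2.resize(p[80:300,180:460],None,fx=2.5,fy=2.5))
E
```

```text
38.95 q [-0.665  0.898  1.269  0.576  1.231 -1.021] pos [ 631.8 -233.4   74.1] F [ 0.6  0.7 -0.2]
[[-0.137  0.973  0.184]
 [ 0.861  0.025  0.509]
 [ 0.49   0.228 -0.841]]
```

View pics/s3.png

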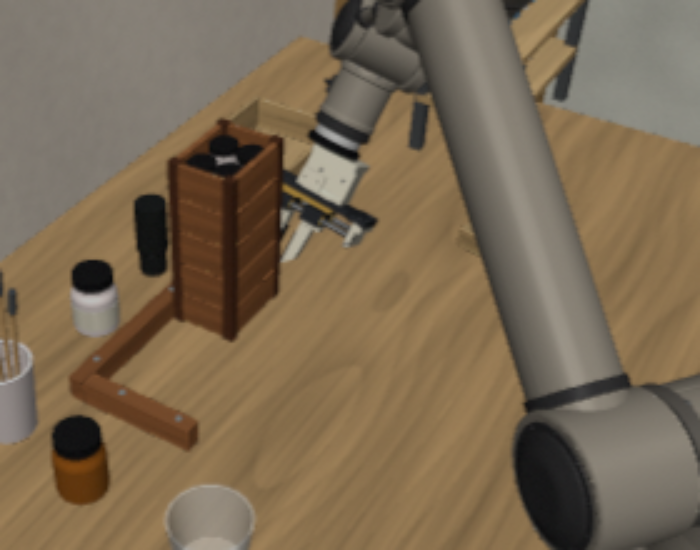

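Call:
carry_out(
  deltas=[
    [[12,1,2,0],[22,1,9,0],[29,1,14,0],[36,1,18,0],[43,1,22,0],[50,2,26,0],[57,2,30,0],[64,2,34,0],[71,2,38,0],[78,3,42,0],[85,3,46,0],[92,3,50,0],[99,3,54,0],[106,4,58,0],[113,4,62,0],[120,4,66.5,0],[127,4,70.5,0],[134,5,75,0],[141,5,79,0],[148,5,83,0]],
  ],
)

```text
time: 41.0
tool_pos: [633.9, -67.6, 82.8]
tcp_rot: [2.868, -0.502, 1.73]
contact_force: [-4.6, -10.4, 2.1]
grip_width: 15.0
```

```bash
python3 st.py
python3 - <<'E'
from h import *
for n in("top","side"):
    p,d=bot.capture(n); W=crate(n,d,(560,720,-65,150)); t=W[(W[:,2]>222)&(W[:,2]<250)].astype(np.float32); print(n,cv2.minAreaRect(t[:,:2].copy()),np.percentile(t[:,2],[1,99]))
E
```

```text
41.0 q [-0.445  0.783  1.509  0.681  1.016 -0.951] pos [633.9 -67.6  82.8] F [ -4.6 -10.4   2.1]
[[-0.139  0.971  0.194]
 [ 0.866  0.025  0.5  ]
 [ 0.481  0.237 -0.844]]
top ((655.2880859375, 32.820709228515625), (117.80968475341797, 90.06892395019531), 89.87510681152344) [222.96408081 242.10543823]
side ((658.2736206054688, 39.069942474365234), (92.36710357666016, 125.17516326904297), 0.2649121880531311) [222.46926025 242.20769165]
```

Call:
carry_out(
  deltas=[
    [[5,0,6,0],[10,0,10,0],[15,0,13.5,0],[20,0,16.5,0],[24,0,19,0],[27,0,21,0],[29,0,22,0],[29,0,22,0]],
  ],
)

```text
time: 41.9
tool_pos: [635.5, -31.6, 79.7]
tcp_rot: [2.863, -0.502, 1.731]
contact_force: [-1.9, -9.8, 5.8]
grip_width: 14.9
```

```bash
python3 st.py
python3 - <<'E'
from h import *
for n in("top","side"):
    p,d=bot.capture(n); W=crate(n,d,(560,720,-45,150)); t=W[(W[:,2]>222)&(W[:,2]<250)].astype(np.float32); print(n,cv2.minAreaRect(t[:,:2].copy()),np.percentile(t[:,2],[1,99]))
E
```

```text
41.9 q [-0.39   0.776  1.541  0.711  0.969 -0.935] pos [635.5 -31.6  79.7] F [-1.9 -9.8  5.8]
[[-0.14   0.97   0.197]
 [ 0.866  0.023  0.5  ]
 [ 0.481  0.241 -0.843]]
top ((655.2081298828125, 69.29252624511719), (90.2690200805664, 119.97625732421875), 0.27043935656547546) [223.73940277 241.85360565]
side ((657.7745971679688, 73.65415954589844), (91.87808990478516, 124.88922119140625), 0.3348168134689331) [222.46928284 241.85338409]
```

Two or three mm left. Press gently until the force rises.

Call:
carry_out(
  deltas=[
    [[0.9,0,0.6,0],[1.8,0,1.2,0],[2.7,0,1.8,0],[3.5,0,2.3,0],[3.5,0,2.3,0]],
  ],
)

```text
time: 42.5
tool_pos: [635.6, -29.5, 79.7]
tcp_rot: [2.863, -0.499, 1.731]
contact_force: [-6.8, -19.8, 10.8]
grip_width: 14.4
```

```bash
python3 st.py
```

```text
42.5 q [-0.386  0.774  1.544  0.711  0.963 -0.932] pos [635.6 -29.5  79.7] F [ -6.8 -19.8  10.8]
[[-0.14   0.97   0.199]
 [ 0.867  0.023  0.498]
 [ 0.478  0.242 -0.844]]
```

Call:
carry_out(
  deltas=[
    [[0.9,0,0.5,0],[1.8,0,1,0],[2.5,0,1.5,0],[2.5,0,1.5,0]],
  ],
)

```text
time: 42.9
tool_pos: [635.6, -29.0, 79.9]
tcp_rot: [2.862, -0.495, 1.73]
contact_force: [-10.7, -29.1, 12.8]
grip_width: 14.9
```

```bash
python3 st.py
python3 - <<'E'
from h import *
for n in("top","side"):
    p,d=bot.capture(n); W=crate(n,d,(560,720,-40,150)); t=W[(W[:,2]>222)&(W[:,2]<250)].astype(np.float32); print(n,cv2.minAreaRect(t[:,:2].copy()),np.percentile(t[:,2],[1,99]))
E
```

```text
42.9 q [-0.384  0.772  1.546  0.71   0.958 -0.931] pos [635.6 -29.   79.9] F [-10.7 -29.1  12.8]
[[-0.139  0.97   0.2  ]
 [ 0.869  0.023  0.495]
 [ 0.475  0.243 -0.846]]
top ((654.93701171875, 70.23420715332031), (89.40203094482422, 118.84637451171875), 0.3433353900909424) [223.48616272 241.9911972 ]
side ((657.5984497070312, 75.16078186035156), (92.12158203125, 123.72187042236328), 0.4342619478702545) [222.52301758 242.01314606]
```

Call:
carry_out(
  deltas=[
    [[-9,0,-5,0],[-35,-1,-20,0],[-70,-2,-40,0],[-100,-2.5,-57,0],[-115,0,-75,0],[-105,10,-110,0],[-85,20,-145,0],[-65,30,-180,0],[-45,40,-215,0],[-35,45,-235,0],[-35,45,-235,0]],
  ],
)

```text
time: 44.1
tool_pos: [638.5, -169.9, 273.7]
tcp_rot: [2.861, -0.502, 1.735]
contact_force: [-0.2, -0.5, -0.1]
grip_width: 15.0
```

```bash
python3 st.py
python3 - <<'E'
from h import *
for n in("top","side"):
    p,d=bot.capture(n); cv2.imwrite(f"pics/f_{n}.png",cv2.resize(p[90:300,130:410],None,fx=2.5,fy=2.5)); W=crate(n,d,(560,720,-60,150)); t=W[(W[:,2]>222)&(W[:,2]<250)].astype(np.float32); print(n,cv2.minAreaRect(t[:,:2].copy()),np.percentile(t[:,2],[1,99]),*edges(crate(n,d,(380,800,-300,200))))
    d0=np.load(n+"0.npy");A,B=cloud(n,d0),cloud(n,d)
    for nm,x,y in(("jar_b",None,None),):pass
E
```

```text
44.1 q [-0.583  0.635  1.199  0.559  1.458 -0.783] pos [ 638.5 -169.9  273.7] F [-0.2 -0.5 -0.1]
[[-0.144  0.97   0.197]
 [ 0.865  0.026  0.501]
 [ 0.481  0.243 -0.843]]
top ((654.8040161132812, 70.2145004272461), (90.30598449707031, 118.64828491210938), 0.18425290286540985) [223.34752701 241.9703801 ] [-1.29239308e-02  7.00478966e+02] [3.19408510e-02 1.12192269e+02]
side ((658.0498657226562, 75.40599060058594), (93.12885284423828, 122.29150390625), 0.2795902192592621) [222.33575104 242.25361938] [2.09693386e-02 7.08292924e+02] [-4.98104701e-02  1.62951315e+02]
```

View pics/f_top.png

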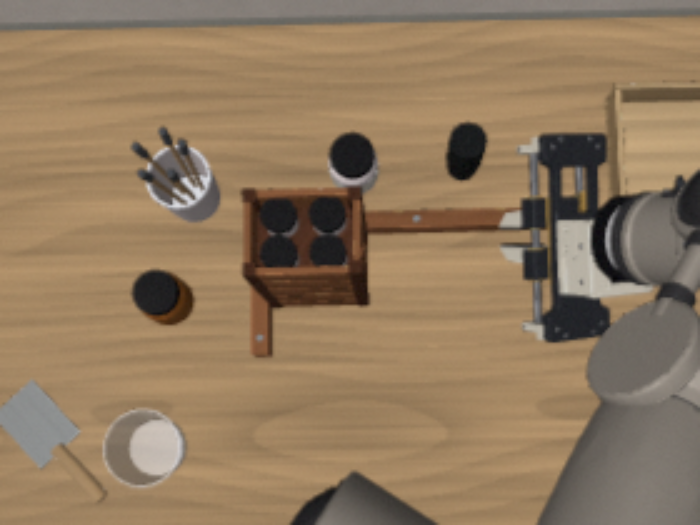

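View pics/f_side.png

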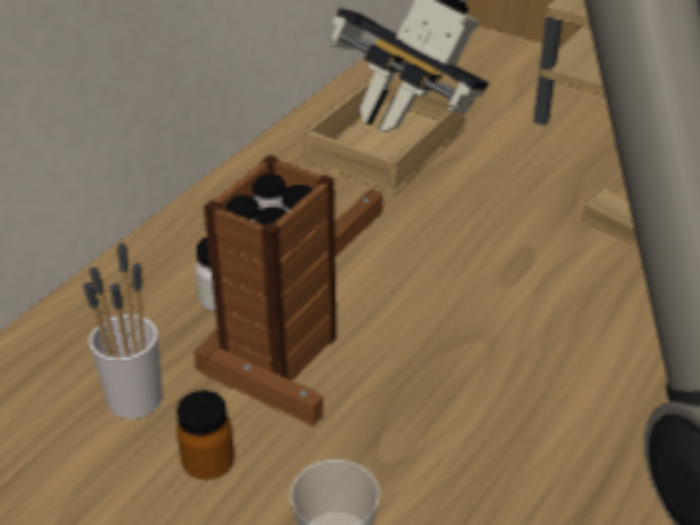

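The final views show the crate upright in the corner, with no visible gap at either batten. The bystanders are where they started, and the gripper is clear at the right. Handing in.

```bash
python3 -c "
from plant import bot
print(bot.close_job(), bot.get_obs()['time'])"
```

```text
the job is handed in; nothing more can be done
the job is handed in; nothing more can be done
```

The crate is parked upright in the inside corner, square against both battens, and I handed the job in at about 44 s of the 64 s allowed.

**What I did:** I pushed the crate with the fingertips only, about 25–35 mm above the bench. It went along +x until it stopped on the long batten (34 N), then along +y until it stopped on the short batten (29 N). With the tool vertical, the gripper body would have touched the crate before the fingers. So I leaned the tool about 0.5 rad for each push by pressing the arm against its reach limits in free space.

**Last checks:**

| Check | Top camera | Side camera |
|---|---|---|
| Crate yaw | about 0.2° | about 0.3° |
| Crate centre (x, y), mm | 654.8, 70.2 | 658.0, 75.4 |
| Offset from the parked position given by that camera's first batten fit | about 1 mm | about 1 mm, less sure in y |

- **Upright:** the top of the crate is level at about 242 mm.
- **Robot clear:** the tool reads no contact force and stands well away from the crate.
- **Bystanders:** those in the last pictures look unmoved. I judged that by eye and did not measure it.

**What disagreed or failed:**
- The two cameras differ by 3 to 5 mm in absolute position, so a gap of up to about 1 mm at the long batten can't be ruled out.
- Refitting the batten edges at the end failed because the crate hides them, so these figures use the fit from the start.
- While the arm was pressed against its limits, the elbow joint (joint 3) read 0.036–0.037 rad against its 0.04 rad limit. I took that as reading offset, but nothing confirmed it.

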